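# Shift the microtome's feed lever to coarse trimming

## Task

A new block is about to be trimmed on the microtome: push its feed-change lever with your fingertips through the H-shaped gate into the coarse-trimming slot, which is the far end of the left-hand leg as you face the machine, and leave it fully home there. The lever stands somewhere in the right-hand leg; push it gently, without gripping or forcing the knob. Keep off the knife holder, and leave the blocks, tools and jars where they are.

Things in the scene. Friction and masses are not known exactly. Their poses are not given: they have to be found in the camera images.
- microtome: White rotary microtome, fixed, operator's side (-x) towards the robot. Origin on the bench under its middle; x points far from the operator, y to the operator's left, z up. Grey base x -235 to 170, y -150 to 92 mm, 46 mm high. White gear case on the left, x -226 to 100, y 88 to 255, 125 mm high, with the lever's gate on its front part. Specimen head x -110 to -30, y -86 to 15, up to 203 mm high.
- hood_corner (a point): Top of the hood's front left corner, 242 mm above the bench, the tall part nearest to the gate. The hood reaches 200 mm far and 235 mm to the right from here; things in its tray stand 9 mm higher. Axes as the microtome's.
- gate (a point): Centre of the H gate, on top of its steel plate (84 x 74 mm, 130 mm above the bench); axes as the microtome's. Two legs along x, centred 15.5 mm left (+y) and right (-y), 56 mm long, 15 mm wide, joined in the middle by a cross slot along y, 20 mm wide. Steel islands 16 mm wide part the legs beyond the cross slot, so the lever changes legs only within about 0.045 rad of gimbal = 0.
- pivot (a point): Point the lever swings about, inside the gear case, 85 mm straight below the gate's centre and 165 mm below the knob's centre; axes as the microtome's. The knob thus moves about 165 mm per rad: 40 mm far or near, 30 mm left or right of the middle.
- knob (a point): Centre of the lever's black pear-shaped knob, 31 mm across at its widest, from 26 mm below to 27 mm above this point, on a 12 mm steel stem; it tilts with the lever. 210 mm above the bench (80 mm above the gate plate) when upright. The lever stays where it is left; moving it takes about 3 to 5 N at the knob. Nothing else within 60 mm of the gate stands higher than 150 mm.
- gimbal (a joint): Far-near swing of the lever, rad: 0 in the middle (in line with the cross slot), +0.245 at the far stop (away from the operator), -0.245 at the near stop.
- lever (a joint): Left-right swing of the lever, rad: 0 upright, about +0.18 in the left-hand leg (stop at +0.198), about -0.18 in the right-hand leg (stop at -0.198).
- knife_holder: Knife holder with the blade, bolted to the base plate right of the gear case; same origin and axes as the microtome: x -229 to -125, y -105 to 47 mm (clamp lever included), up to 148 mm high. Sharp: not to be touched.
- block_on_case: Wax block in a white cassette, 40 x 28 x 15 mm, loose on top of the gear case behind the gate. Origin at the centre of its underside.
- block_on_table: A second such wax block, 40 x 28 x 15 mm, on the bench left of the gear case. Origin at the centre of its underside.
- forceps: Steel forceps 116 mm long, 6 mm high, lying on the bench left of the gear case; origin at mid-length, underside.
- brush: Wooden section brush 157 mm long, 8 mm high, lying on the bench left of the gear case; origin near mid-length, underside.
- blade_dispenser: Grey blade dispenser 55 x 28 x 19 mm on top of the gear case behind the gate; origin at the centre of its underside.
- slide_box: Flat black slide box 100 x 190 x 30 mm on the bench left of the brush and forceps; origin at the centre of its underside.
- stain_jar: Glass staining jar 66 mm across, 99 mm high, upright on the bench left of the gear case; origin at the centre of its underside.

How it is judged:
By the outcome, as a careful person would: the job done as asked, in the order asked, and still so for the second after the job is handed in, with the robot touching nothing.
It also fails if it takes over 42 s, if anything falls off the work surface, if the arm or the gripper's body presses on something with over 40 N, if the wrist force passes 120 N, or if a joint passes its speed limit or range.

## Robot

A 6-joint arm with a two-finger parallel gripper is mounted at the origin on the work surface. World frame = base frame: x ahead of the robot, y to its left, z up, the work surface at z = 0. Lengths are in m, angles in degrees, forces in N, time in s.
With the tool pointing down it reaches from about 0.375 to 0.9 m from the base axis. Payload 3.1 kg.
Tool frame: the origin (TCP) lies between the finger pads; the fingertips stand 8 mm ahead of it and the grasp point (between the pads) lies 11 mm behind it; z points along the fingers, y is the line along which they close (so a half turn about z gives the same grasp; the last joint's range is limited). The gripper opens to 85 mm and grips with 20 to 120 N. Pads are 22 mm wide; open, the fingers measure 114 mm over their backs; the gripper's body (76 mm by 85 mm) begins 54 mm behind the grasp point. The pads swing forward as they close: fully open they stand 13 mm farther back than shut.
Start: joints at [53.657, 30.224, 82.088, -0, 67.689, -10.227], TCP at [0.275, 0.561, 0.239] pointing down, gripper open.
Joint ranges: [-176.69, 176.69], [-43.24, 126.21], [12.49, 139.97], [-82, 262], [0, 151.66], [-163.58, 163.58]. Speed limits (degrees/s): [159.86, 159.86, 180, 180, 180, 180].

## Interface

Orientations are given as [roll, pitch, yaw] about the fixed x, y, z axes, in that order (R = Rz(yaw) Ry(pitch) Rx(roll)).
In Python, from workcell import r gives the robot as it stands.
- The arm moves only by the shell command python3 -m crank 'ROWS' [OPENING] [FORCE]. ROWS is JSON, a list of rows, each an object with "travel": the shift along the tool's x, y, z in cm, a list of three; "turn": the turn, a rotation vector about the tool's x, y, z in degrees, a list of three. A call has 1 to 5 rows; each row shifts and turns the commanded pose from where the row before left it, along the tool's axes as they then stand; what a row does not reach is not made up. A row lasts 1/12 s, in which the tool goes at most 41.7 mm and 7.16 degrees, less where a joint would pass 70% of its speed; a pose out of reach is approached as far as the arm can. A call is refused whole if a number of a shift passes 4.17 or a number of a turn 7.16, either way. A call with a gripper value outside its range is refused whole. OPENING is the gripper's target within -1 to 1 (shut at 1, half-way at 0, fully open at -1), set as the call begins (- or left out, the last holds). The fingers move at their own pace and stop on an object; FORCE is the grip in N (left out, the last holds). Time passes only in rows, so rows that do not move let the fingers close. It gives the time, the measured TCP pose, the force, the opening and the grip force at its end, in the units of the state.
- r.sense(): the state, without advancing time (a new reading comes with each control period).
- r.read_camera(name): name is "side" or "top"; returns a dict with "img" (480x640x3 uint8, red, green, blue), "mtx" (3x3 intrinsics, pixels), "position" and "attitude" of the camera in the world. Camera axes: x right, y up, looking along -z (the intrinsics and any distortion apply to the point x, -y, -z); pixel columns grow to the right and rows downward; lengths in m; the calibration is good to about 2 mm. A picture is of the moment at which its call begins. There is no depth.
- r.hand_in(): hands the job in; it is judged then, once.
The state is a dict: "time": time; "qpos": joint angles; "joint_velocities": joint speeds; "joint_efforts": joint torques, N m; "ee_pos": TCP position; "tcp_rot": TCP orientation; "wrist_force": force on the tool from outside, world axes, zero at the start; "torque": the same for the moment, N m; "finger_gap": opening from 0.0 (shut) to 1.0 (fully open); "grasp_force": force on a finger pad.
Only numpy, scipy, OpenCV 4.12 (cv2) and the standard library are available. Lean on these libraries where they do the work, as an engineer would, in place of code of your own. Each camera call takes 0.05 s, during which the arm holds its last target. There are 200 camera calls.

## Working session

There is one attempt and no reset: what is moved stays moved. The work goes in short steps, Python scripts to look and compute and a shell command to move; the robot and the scene stay as the last step left them, time stands still between calls to the robot, and variables do not carry over. Pictures are saved under pics/ and viewed, at most 10 in all, crops included, and the job is handed in when it is done.

```bash
mkdir -p pics
python3 - <<'E'
from workcell import r
import cv2,numpy as np,pickle
for n in("side","top"):
    c=r.read_camera(n); cv2.imwrite(f"pics/{n}0.png",c["img"][:,:,::-1]); pickle.dump(c,open(f"{n}.pkl","wb"))
    print(n,c["mtx"],c["position"],c["attitude"],[k for k in c])
print(r.sense())
E
```

```text
side [[443.02733719   0.         319.39261847]
 [  0.         443.02733719 240.98510034]
 [  0.           0.           1.        ]] [0.51928155 0.67192544 0.78773377] [  42.79327411   -0.44068208 -170.69514765] ['img', 'mtx', 'position', 'attitude']
top [[603.63985329   0.         318.78419511]
 [  0.         603.63985329 237.88168367]
 [  0.           0.           1.        ]] [0.49866404 0.06467837 1.16807211] [  7.9185734   -0.36046545 -89.01789789] ['img', 'mtx', 'position', 'attitude']
{'time': 0.1, 'qpos': array([ 5.36560888e+01,  3.02766597e+01,  8.21493183e+01, -2.61335977e-04,
        6.76904806e+01, -1.02281723e+01]), 'joint_velocities': array([-0.0673894 , -0.11473217, -0.2164438 ,  0.14440738, -0.0217236 ,
       -0.02579085]), 'joint_efforts': array([ 6.51188966e-04, -4.43302059e+01, -1.78587502e+01, -2.09018062e-04,
        3.85218475e-03,  9.72538658e-06]), 'ee_pos': array([0.27471605, 0.5606789 , 0.23839756]), 'tcp_rot': array([-1.79885349e+02, -2.04416577e-02,  1.53884340e+02]), 'wrist_force': array([-0.70580304, -0.50357876, -0.15523438]), 'torque': array([-0.03689433, -0.00832207,  0.03005605]), 'grasp_force': 0.0, 'finger_gap': 0.993922854650528}
```

View pics/side0.png

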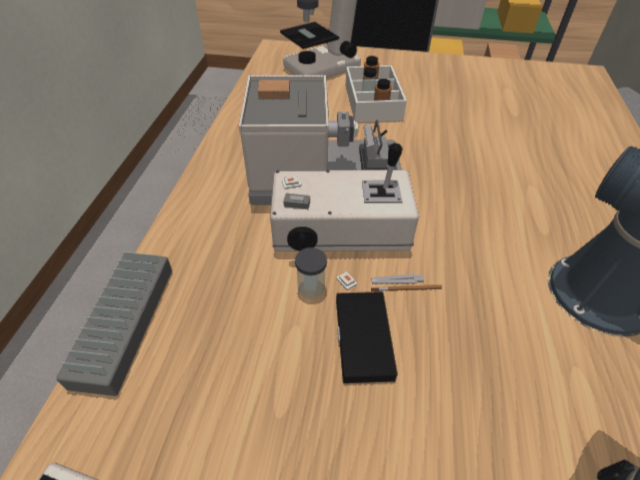

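View pics/top0.png

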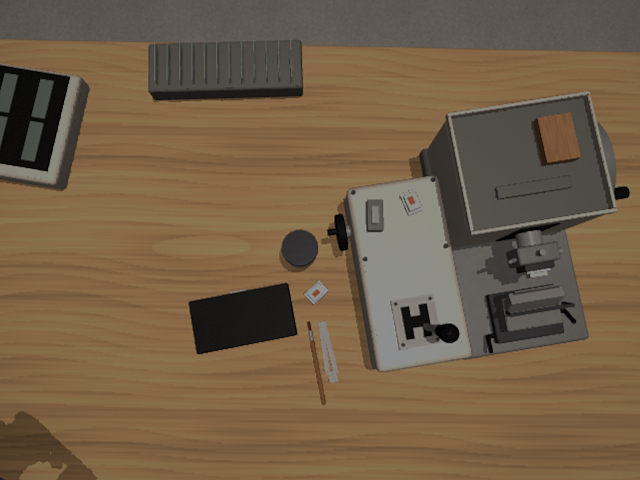

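The machine is turned slightly. The gate is at about (415,321) in the top view and (382,190) in the side view. The knob is at (447,333) top and (394,153) side, leaning right. I'll zoom in on both for plate corners.

Run:
```python
import cv2,numpy as np
t=cv2.imread("pics/top0.png")[280:380,375:475]; s=cv2.imread("pics/side0.png")[130:230,340:440]
f=lambda a:cv2.resize(cv2.convertScaleAbs(a,alpha=1.3),None,fx=4,fy=4,interpolation=cv2.INTER_CUBIC)
cv2.imwrite("pics/z.png",np.hstack([f(t),f(s)]))
```

```text
(no output)
```

View pics/z.png

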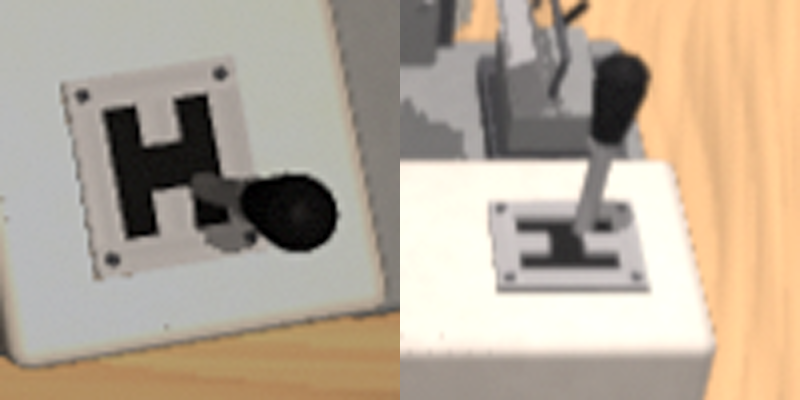

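```bash
cat > h.py <<'E'
import numpy as np,pickle
from scipy.spatial.transform import Rotation as Ro
from scipy.optimize import least_squares
C={n:pickle.load(open(f"{n}.pkl","rb")) for n in("top","side")}
def proj(n,P):
    c=C[n]; p=(np.atleast_2d(P)-c["position"])@Ro.from_euler("xyz",c["attitude"],degrees=True).as_matrix()
    p=p*[1,-1,-1]; q=p@c["mtx"].T; return q[:,:2]/q[:,2:]
def knob(g,yaw,a,b,L=.165):  # a gimbal (far+), b lever (left+)
    d=Ro.from_euler("z",yaw).apply(np.array([np.sin(a)*np.cos(b),np.sin(b),np.cos(a)*np.cos(b)]))
    return np.array(g)-[0,0,.085]+L*d
E
python3 - <<'E'
from h import *
T=lambda l:np.array([(375+u/4,280+v/4) for u,v in l]); S=lambda l:np.array([(340+(u-400)/4,130+v/4) for u,v in l])
far_near=np.array([[42,37],[42,-37],[-42,37]])/1e3
tp=T([(62,85),(233,57),(97,280)])
kt=T([(292,212)]);ks=S([(616,97)]); gs=S([(567,243)])
def f(p):
    g=[p[0],p[1],.13]; Rz=Ro.from_euler("z",p[2])
    c=Rz.apply(np.c_[far_near,np.zeros(3)])+g
    k=knob(g,p[2],p[3],p[4])
    return np.r_[(proj("top",c)-tp).ravel(),(proj("top",k)-kt).ravel(),(proj("side",k)-ks).ravel(),(proj("side",g)-gs).ravel()]
s=least_squares(f,[.35,-.1,.1,0,-.18]); p=s.x
print(p,np.degrees(p[2]),s.fun.round(1))
g=[p[0],p[1],.13]
print(knob(g,*p[2:]))
for a,b in((0,-.18),(0,0),(0,.18),(.245,.18)): print(a,b,knob(g,p[2],a,b))
E
```

```text
[ 0.50081927 -0.1079146   0.1722715  -0.14266293 -0.20886509] 9.870430027845213 [ 0.1 -0.  -0.2  0.3 -0.2  0.5 -0.1  0.5 -0.6 -0.2 -0.9 -0.5]
[ 0.48407397 -0.14555496  0.20477421]
0 -0.18 [ 0.50588301 -0.13701723  0.20733421]
0 0 [ 0.50081927 -0.1079146   0.21      ]
0 0.18 [ 0.49575552 -0.07881197  0.20733421]
0.245 0.18 [ 0.53454788 -0.07206225  0.20248648]
```

```bash
R='{"travel":[-2.8,-2.0,-0.3],"turn":[0,0,0]}'
python3 -m crank '[{"travel":[-1.4,-1.0,-0.6],"turn":[0,0,0]},{"travel":[-2.8,-2.0,-0.6],"turn":[0,0,0]},{"travel":[-2.8,-2.0,-0.6],"turn":[0,0,0]},{"travel":[-2.8,-2.0,-0.6],"turn":[0,0,0]},{"travel":[-2.8,-2.0,-0.6],"turn":[0,0,0]}]' 1 20
python3 -m crank '[{"travel":[-2.8,-2.0,0],"turn":[0,0,0]},{"travel":[-2.8,-2.0,0],"turn":[0,0,0]},{"travel":[-2.8,-2.0,0],"turn":[0,0,0]},{"travel":[-2.8,-2.0,0],"turn":[0,0,0]},{"travel":[-2.8,-2.0,0],"turn":[0,0,0]}]'
python3 -m crank '[{"travel":[-2.8,-2.0,0],"turn":[0,0,0]},{"travel":[-2.8,-2.0,0],"turn":[0,0,0]},{"travel":[0,0,0],"turn":[0,0,6]},{"travel":[0,0,0],"turn":[0,0,7]},{"travel":[0,0,0],"turn":[0,0,7]}]'
python3 -m crank '[{"travel":[0,0,0],"turn":[0,0,7]},{"travel":[0,0,0],"turn":[0,0,7]},{"travel":[0,0,0],"turn":[0,0,7]},{"travel":[0,0,0],"turn":[0,0,7]},{"travel":[0,0,0],"turn":[0,0,6]}]'
cat >> h.py <<'E'
G=np.array([.5008,-.1079,.13]); YAW=.1723
def to(p):  # machine-frame offset from gate (far,left) mm and z -> tool cm shift
    from workcell import r
    s=r.sense(); R=Ro.from_euler("xyz",s["tcp_rot"],degrees=True)
    w=Ro.from_euler("z",YAW).apply([p[0]/1e3,p[1]/1e3,0])+[G[0],G[1],p[2]]
    return (R.inv().apply(w-s["ee_pos"])*100).round(2)
def where():
    from workcell import r
    s=r.sense(); o=Ro.from_euler("z",-YAW).apply(s["ee_pos"]-G)*1e3
    print("t",s["time"],"gate mm",o.round(1),"rpy",s["tcp_rot"].round(2),"F",Ro.from_euler("z",-YAW).apply(s["wrist_force"]).round(1),"gap",round(s["finger_gap"],3))
E
python3 -c "
from h import *
where();print(to([-75,-34,.26]))"
```

```text
time: 0.52
ee_pos: [0.3486, 0.4234, 0.269]
tcp_rot: [-179.9, -0.0, 153.9]
wrist_force: [0.6, -0.4, -0.7]
finger_gap: 0.299
grasp_force: 0.0
time: 0.93
ee_pos: [0.4305, 0.2719, 0.2691]
tcp_rot: [-180.0, -0.0, 153.9]
wrist_force: [0.3, -0.8, -0.3]
finger_gap: 0.002
grasp_force: 0.0
time: 1.35
ee_pos: [0.4631, 0.2119, 0.2689]
tcp_rot: [-179.9, -0.0, 133.4]
wrist_force: [-0.2, 0.5, 0.7]
finger_gap: 0.001
grasp_force: 0.0
time: 1.77
ee_pos: [0.4626, 0.2128, 0.2689]
tcp_rot: [-179.9, 0.0, 99.6]
wrist_force: [-0.8, -0.3, 0.6]
finger_gap: -0.001
grasp_force: 0.0
t 1.7667 gate mm [ 17.4 322.5 138.9] rpy [-179.94    0.     99.55] F [-0.9 -0.2  0.6] gap -0.001
[-35.71  -9.04   0.9 ]
```

```bash
python3 -m crank '[{"travel":[-1.8,-0.5,0],"turn":[0,0,0]},{"travel":[-3.6,-1.0,0],"turn":[0,0,0]},{"travel":[-3.6,-1.0,0],"turn":[0,0,0]},{"travel":[-3.6,-1.0,0],"turn":[0,0,0]},{"travel":[-3.6,-1.0,0],"turn":[0,0,0]}]' >/dev/null
python3 -m crank '[{"travel":[-3.6,-0.9,0],"turn":[0,0,0]},{"travel":[-3.6,-0.9,0],"turn":[0,0,0]},{"travel":[-3.6,-0.9,0],"turn":[0,0,0]},{"travel":[-3.6,-0.9,0],"turn":[0,0,0]},{"travel":[-3.6,-0.9,0],"turn":[0,0,0]}]' >/dev/null
python3 -m crank '[{"travel":[-1.5,0,1.5],"turn":[0,0,0]},{"travel":[0,0,1.8],"turn":[0,0,0]},{"travel":[0,0,1.8],"turn":[0,0,0]},{"travel":[0,0,1.5],"turn":[0,0,0]},{"travel":[0,0,0],"turn":[0,0,0]}]' >/dev/null
python3 - <<'E'
from h import *
from workcell import r
import cv2
where()
ims=[]
for n,(y,x) in (("top",(240,370)),("side",(110,330))):
    c=r.read_camera(n); pickle.dump(c,open(n+".pkl","wb")); ims.append(cv2.resize(c["img"][y:y+130,x:x+130,::-1],None,fx=3,fy=3,interpolation=cv2.INTER_CUBIC))
cv2.imwrite("pics/a.png",np.hstack(ims))
E
```

```text
t 3.0167 gate mm [-74.1 -33.2  70.6] rpy [-179.71   -0.28   99.83] F [-1.1  0.8  0.1] gap 0.003
```

View pics/a.png

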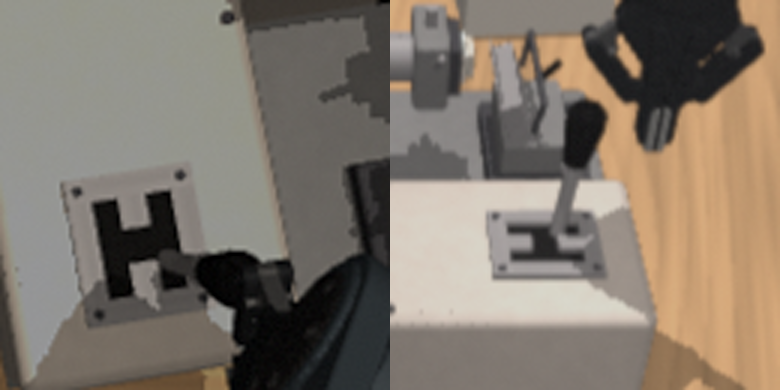

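```bash
python3 -m crank '[{"travel":[0,0.5,-0.8],"turn":[0,0,0]},{"travel":[0,1.0,0],"turn":[0,0,0]},{"travel":[0,0.5,0],"turn":[0,0,0]},{"travel":[0,0.4,0],"turn":[0,0,0]},{"travel":[0,0.0,0],"turn":[0,0,0]}]' >/dev/null; python3 -c "from h import *;where()"
python3 -m crank '[{"travel":[0,0.3,0],"turn":[0,0,0]},{"travel":[0,0.3,0],"turn":[0,0,0]},{"travel":[0,0.2,0],"turn":[0,0,0]}]' >/dev/null; python3 -c "from h import *;where()"
python3 -m crank '[{"travel":[0,0.3,0],"turn":[0,0,0]},{"travel":[0,0.3,0],"turn":[0,0,0]},{"travel":[0,0.2,0],"turn":[0,0,0]}]' >/dev/null
python3 - <<'E'
from h import *
from workcell import r
import cv2
where()
ims=[]
for n,(y,x) in (("top",(240,370)),("side",(110,330))):
    c=r.read_camera(n); pickle.dump(c,open(n+".pkl","wb")); ims.append(cv2.resize(c["img"][y:y+130,x:x+130,::-1],None,fx=3,fy=3,interpolation=cv2.INTER_CUBIC))
cv2.imwrite("pics/b.png",np.hstack(ims))
E
```

```text
t 3.5333 gate mm [-47.6 -34.6  81.8] rpy [1.800e+02 6.000e-02 9.996e+01] F [-1.6 -0.   1.5] gap -0.002
t 3.7833 gate mm [-40.4 -34.3  81.3] rpy [-1.7995e+02 -2.0000e-02  9.9890e+01] F [-3.9  0.7  3.1] gap 0.001
t 4.0333 gate mm [-31.9 -34.3  81.3] rpy [-1.7999e+02 -2.0000e-02  9.9880e+01] F [-3.6 -0.3  2.7] gap -0.0
```

View pics/b.png

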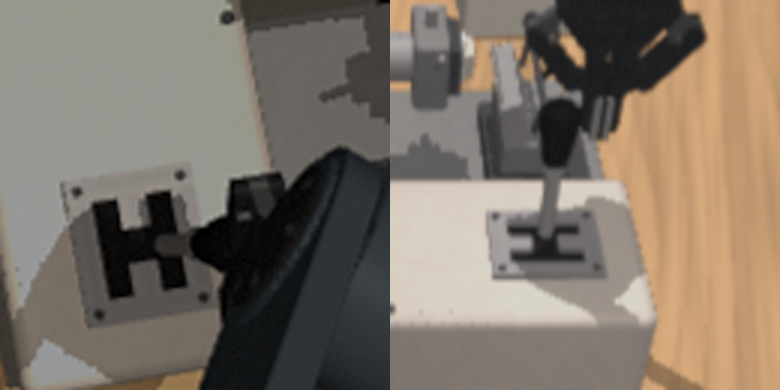

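Run:
```python
from h import *
for a in(-.15,-.1,-.05,0,.05): print(a,proj("side",knob(G,YAW,a,-.19)).round(1),proj("side",knob(G,YAW,a,-.19,.087)).round(1),proj("top",knob(G,YAW,a,-.19,.1)).round(1))
print(proj("side",G))
```

```text
-0.15 [[394.1 154.7]] [[385.6 185.7]] [[430.  329.3]]
-0.1 [[390.5 154.3]] [[383.8 185.6]] [[429.5 326.4]]
-0.05 [[386.9 154.1]] [[382.  185.5]] [[429.  323.5]]
0 [[383.2 154. ]] [[380.1 185.4]] [[428.5 320.6]]
0.05 [[379.5 154.1]] [[378.2 185.5]] [[428.  317.7]]
[[380.83020592 190.27564507]]
```

```bash
python3 -m crank '[{"travel":[0,0.3,0],"turn":[0,0,0]},{"travel":[0,0.3,0],"turn":[0,0,0]},{"travel":[0,0.1,0],"turn":[0,0,0]},{"travel":[0,0,0],"turn":[0,0,0]}]' >/dev/null; python3 -c "from h import *;where()"
python3 -m crank '[{"travel":[0,-1,0],"turn":[0,0,0]},{"travel":[0,-2,0],"turn":[0,0,0]},{"travel":[-2.5,0,0],"turn":[0,0,0]},{"travel":[-3,0,0],"turn":[0,0,0]},{"travel":[0,0,0],"turn":[0,0,0]}]'
python3 - <<'E'
from h import *
from workcell import r
import cv2
where()
ims=[]
for n,(y,x) in (("top",(240,370)),("side",(110,330))):
    c=r.read_camera(n); pickle.dump(c,open(n+".pkl","wb")); ims.append(cv2.resize(c["img"][y:y+130,x:x+130,::-1],None,fx=3,fy=3,interpolation=cv2.INTER_CUBIC))
cv2.imwrite("pics/c.png",np.hstack(ims))
E
```

```text
t 4.4667 gate mm [-24.7 -34.4  81.3] rpy [179.97  -0.    99.89] F [-1.7  1.2  1.4] gap -0.0
time: 4.88
ee_pos: [0.4642, -0.2108, 0.2119]
tcp_rot: [179.7, 0.4, 99.7]
wrist_force: [0.4, -0.3, -0.2]
finger_gap: -0.002
grasp_force: 0.0
t 4.8833 gate mm [-53.7 -95.1  81.9] rpy [179.7    0.37  99.71] F [ 0.3 -0.4 -0.2] gap -0.002
```

View pics/c.png

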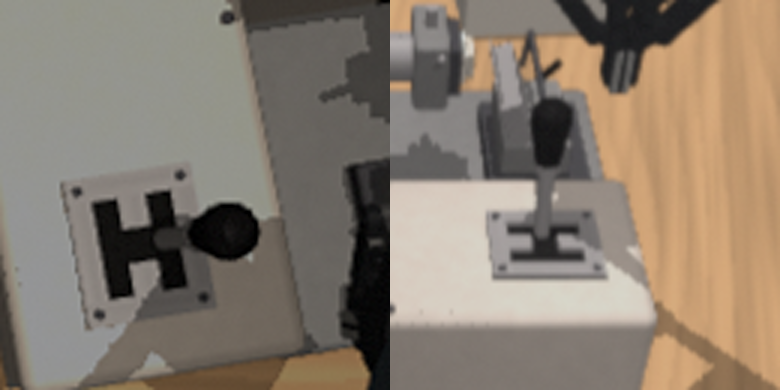

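Lever is now in line with the cross slot: knob at (225,230) in the top crop and (550,133) in the side crop. Next I'll push it left from its right side.

```bash
python3 -m crank '[{"travel":[0,1.8,0],"turn":[0,0,0]},{"travel":[0,1.9,0],"turn":[0,0,0]},{"travel":[0,1.7,0],"turn":[0,0,0]},{"travel":[1.0,0,0],"turn":[0,0,0]},{"travel":[1.0,0,0],"turn":[0,0,0]}]' >/dev/null; python3 -c "from h import *;where()"
python3 -m crank '[{"travel":[0.7,0,0],"turn":[0,0,0]},{"travel":[0.5,0,0],"turn":[0,0,0]},{"travel":[0.4,0,0],"turn":[0,0,0]},{"travel":[0.4,0,0],"turn":[0,0,0]},{"travel":[0.4,0,0],"turn":[0,0,0]}]' >/dev/null; python3 -c "from h import *;where()"
python3 -m crank '[{"travel":[0.4,0,0],"turn":[0,0,0]},{"travel":[0.4,0,0],"turn":[0,0,0]},{"travel":[0.4,0,0],"turn":[0,0,0]},{"travel":[0.4,0,0],"turn":[0,0,0]},{"travel":[0.4,0,0],"turn":[0,0,0]}]' >/dev/null; python3 -c "from h import *;where()"
```

```text
t 5.4 gate mm [ -1.1 -68.   80.9] rpy [-1.7998e+02 -5.0000e-02  9.9930e+01] F [-0.4  0.4 -1.2] gap -0.002
t 5.8167 gate mm [ -1.1 -46.   82. ] rpy [1.7992e+02 1.1000e-01 9.9860e+01] F [-0.4 -3.9  2.7] gap -0.0
t 6.2333 gate mm [ -0.9 -25.2  81.4] rpy [1.7996e+02 1.0000e-02 9.9880e+01] F [-0.4 -3.3  3. ] gap 0.001
```

```bash
python3 -m crank '[{"travel":[0.4,0,0],"turn":[0,0,0]},{"travel":[0.4,0,0],"turn":[0,0,0]},{"travel":[0.4,0,0],"turn":[0,0,0]},{"travel":[0.4,0,0],"turn":[0,0,0]}]' >/dev/null; python3 -c "from h import *;where()"
python3 -m crank '[{"travel":[0.3,0,0],"turn":[0,0,0]},{"travel":[0.3,0,0],"turn":[0,0,0]}]' >/dev/null; python3 -c "from h import *;where()"
python3 -m crank '[{"travel":[0.2,0,0],"turn":[0,0,0]},{"travel":[0,0,0],"turn":[0,0,0]}]' >/dev/null
python3 - <<'E'
from h import *
from workcell import r
import cv2
where()
ims=[]
for n,(y,x) in (("top",(240,370)),("side",(110,330))):
    c=r.read_camera(n); pickle.dump(c,open(n+".pkl","wb")); ims.append(cv2.resize(c["img"][y:y+130,x:x+130,::-1],None,fx=3,fy=3,interpolation=cv2.INTER_CUBIC))
cv2.imwrite("pics/d.png",np.hstack(ims))
E
```

```text
t 6.5667 gate mm [-1.1 -9.1 81.4] rpy [1.7998e+02 1.0000e-02 9.9880e+01] F [ 1.2 -3.7  3.3] gap -0.0
t 6.7333 gate mm [-1.2 -2.9 81.3] rpy [ 1.800e+02 -1.000e-02  9.989e+01] F [ 0.9 -3.4  1.8] gap -0.0
t 6.9 gate mm [-1.2 -0.7 81.1] rpy [-1.7999e+02 -4.0000e-02  9.9900e+01] F [ 0.3 -2.7  1.7] gap 0.0
```

View pics/d.png

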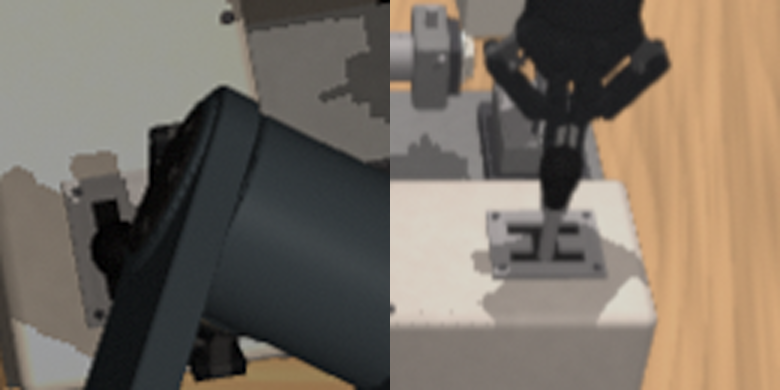

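Run:
```python
from h import *
for b in(.1,.14,.16,.18,.198):
  for a in(-.03,0): print(a,b,proj("side",knob(G,YAW,a,b)).round(1),proj("side",knob(G,YAW,a,b,.139)).round(1),proj("side",knob(G,YAW,a,b,.087)).round(1))
```

```text
-0.03 0.1 [[388.1 166.8]] [[386.1 175.7]] [[382.5 192.3]]
0 0.1 [[385.7 166.8]] [[384.2 175.6]] [[381.3 192.3]]
-0.03 0.14 [[388.4 169. ]] [[386.4 177.5]] [[382.6 193.4]]
0 0.14 [[386.1 169. ]] [[384.4 177.5]] [[381.4 193.4]]
-0.03 0.16 [[388.5 170.2]] [[386.5 178.5]] [[382.7 194. ]]
0 0.16 [[386.2 170.2]] [[384.6 178.5]] [[381.5 194. ]]
-0.03 0.18 [[388.7 171.4]] [[386.6 179.5]] [[382.7 194.6]]
0 0.18 [[386.3 171.3]] [[384.7 179.5]] [[381.6 194.6]]
-0.03 0.198 [[388.8 172.4]] [[386.7 180.4]] [[382.8 195.2]]
0 0.198 [[386.5 172.4]] [[384.8 180.4]] [[381.6 195.2]]
```

```bash
for i in 1 2; do python3 -m crank '[{"travel":[0.15,0,0],"turn":[0,0,0]},{"travel":[0,0,0],"turn":[0,0,0]}]' >/dev/null; python3 -c "from h import *;where()";done
```

```text
t 7.1667 gate mm [-1.4  0.2 81.1] rpy [-1.7997e+02 -2.0000e-02  9.9880e+01] F [ 1.  -3.   1.3] gap 0.003
t 7.3333 gate mm [-1.4  1.8 81.1] rpy [-1.7997e+02 -2.0000e-02  9.9880e+01] F [ 0.6 -2.1  0.3] gap 0.003
```

```bash
for i in 1 2; do python3 -m crank '[{"travel":[0.15,0,0],"turn":[0,0,0]},{"travel":[0,0,0],"turn":[0,0,0]}]' >/dev/null; python3 -c "from h import *;where()";done
```

```text
t 7.5 gate mm [-1.4  3.3 81.1] rpy [-1.7997e+02 -2.0000e-02  9.9890e+01] F [ 1.2 -2.1 -1.8] gap 0.001
t 7.6667 gate mm [-1.5  4.9 81.1] rpy [-1.7995e+02 -3.0000e-02  9.9890e+01] F [ 0.9 -2.9 -0.9] gap 0.002
```

```bash
python3 -m crank '[{"travel":[-1,0,0],"turn":[0,0,0]},{"travel":[-2,0,0],"turn":[0,0,0]},{"travel":[0,-2.5,0],"turn":[0,0,0]},{"travel":[0,-2.7,0],"turn":[0,0,0]},{"travel":[0,0,0],"turn":[0,0,0]}]' >/dev/null
python3 - <<'E'
from h import *
from workcell import r
import cv2
where()
ims=[]
for n,(y,x) in (("top",(240,370)),("side",(110,330))):
    c=r.read_camera(n); pickle.dump(c,open(n+".pkl","wb")); ims.append(cv2.resize(c["img"][y:y+130,x:x+130,::-1],None,fx=3,fy=3,interpolation=cv2.INTER_CUBIC))
cv2.imwrite("pics/e.png",np.hstack(ims))
E
```

```text
t 8.0833 gate mm [-58.6 -23.2  80.3] rpy [-179.57   -0.35   99.79] F [-0.8  1.6 -0.6] gap -0.005
```

View pics/e.png

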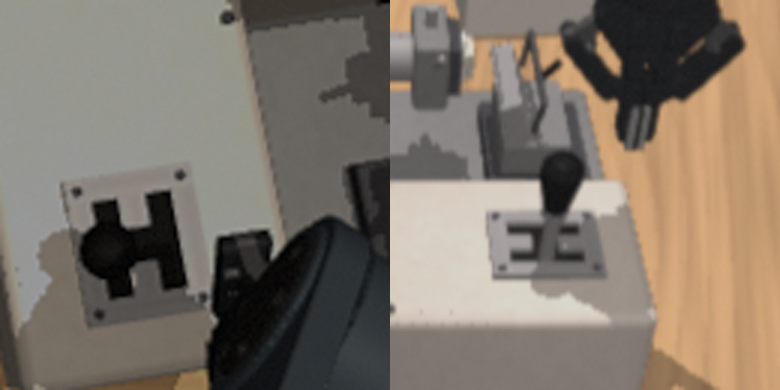

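Knob is in the left leg at (107,250) top and (561,184) side, still level with the cross slot. I'll come in from the near side and push it far.

```bash
python3 -m crank '[{"travel":[1.5,0,0],"turn":[0,0,0]},{"travel":[2.3,0,0],"turn":[0,0,0]},{"travel":[1.5,0.5,0],"turn":[0,0,0]},{"travel":[0,1.0,0],"turn":[0,0,0]},{"travel":[0,0.7,0],"turn":[0,0,0]}]' >/dev/null; python3 -c "from h import *;where()"
python3 -m crank '[{"travel":[0,0.5,0],"turn":[0,0,0]},{"travel":[0,0.4,0],"turn":[0,0,0]},{"travel":[0,0.4,0],"turn":[0,0,0]},{"travel":[0,0.4,0],"turn":[0,0,0]},{"travel":[0,0.4,0],"turn":[0,0,0]}]' >/dev/null; python3 -c "from h import *;where()"
python3 -m crank '[{"travel":[0,0.4,0],"turn":[0,0,0]},{"travel":[0,0.4,0],"turn":[0,0,0]},{"travel":[0,0.4,0],"turn":[0,0,0]}]' >/dev/null; python3 -c "from h import *;where()"
```

```text
t 8.6 gate mm [-29.3  27.6  81.6] rpy [1.799e+02 5.000e-02 9.999e+01] F [ 0.2 -0.5  1.1] gap 0.004
t 9.0167 gate mm [-10.4  27.2  81.3] rpy [-1.7993e+02 -1.0000e-02  9.9860e+01] F [-4.1 -0.5  2.7] gap 0.003
t 9.2667 gate mm [ 1.6 27.5 80.9] rpy [-1.7992e+02 -2.0000e-02  9.9880e+01] F [-5.3  0.1 -0.1] gap 0.001
```

```bash
python3 -m crank '[{"travel":[0,0.3,0],"turn":[0,0,0]},{"travel":[0,0.3,0],"turn":[0,0,0]}]' >/dev/null; python3 -c "from h import *;where()"
for i in 1 2; do python3 -m crank '[{"travel":[0,0.2,0],"turn":[0,0,0]},{"travel":[0,0,0],"turn":[0,0,0]}]' >/dev/null; python3 -c "from h import *;where()";done
```

```text
t 9.4333 gate mm [ 6.9 28.1 80.5] rpy [-1.7982e+02 -8.0000e-02  9.9900e+01] F [-4.7 -0.9 -2.4] gap -0.001
t 9.6 gate mm [ 9.4 28.1 80.5] rpy [-1.7989e+02 -8.0000e-02  9.9890e+01] F [-3.4 -0.1 -1.8] gap 0.002
t 9.7667 gate mm [11.3 28.1 80.7] rpy [-1.799e+02 -8.000e-02  9.989e+01] F [-4.1  1.5 -2.6] gap -0.002
```

```bash
for i in 1 2 3; do python3 -m crank '[{"travel":[0,0.12,0],"turn":[0,0,0]},{"travel":[0,0,0],"turn":[0,0,0]}]' >/dev/null; python3 -c "from h import *;where()";done
```

```text
t 9.9333 gate mm [12.5 28.  80.9] rpy [-1.7992e+02 -6.0000e-02  9.9890e+01] F [-4.3  1.2 -2.6] gap -0.002
t 10.1 gate mm [13.9 27.9 81.1] rpy [-1.7995e+02 -4.0000e-02  9.9890e+01] F [-4.2  0.2 -2.9] gap -0.001
t 10.2667 gate mm [15.3 27.8 81.2] rpy [-1.7998e+02 -2.0000e-02  9.9880e+01] F [-4.5  0.3 -2.7] gap -0.0
```

Not at the stop yet, since the force is steady. I'll continue in small steps until it rises.

```bash
for i in 1 2 3; do python3 -m crank '[{"travel":[0,0.12,0],"turn":[0,0,0]},{"travel":[0,0,0],"turn":[0,0,0]}]' >/dev/null; python3 -c "from h import *;where()";done
```

```text
t 10.4333 gate mm [16.3 27.7 81.2] rpy [-1.7996e+02 -2.0000e-02  9.9890e+01] F [-5.1 -0.5 -2.1] gap -0.0
t 10.6 gate mm [17.1 27.8 81.1] rpy [-1.7989e+02 -3.0000e-02  9.9900e+01] F [-6.  -0.2 -2.2] gap 0.002
t 10.7667 gate mm [17.7 27.8 80.9] rpy [-1.7982e+02 -4.0000e-02  9.9910e+01] F [-6.8  0.6 -2.7] gap 0.002
```

```bash
for i in 1 2; do python3 -m crank '[{"travel":[0,0.12,0],"turn":[0,0,0]},{"travel":[0,0,0],"turn":[0,0,0]}]' >/dev/null; python3 -c "from h import *;where()";done
python3 -m crank '[{"travel":[0,-1,0],"turn":[0,0,0]},{"travel":[0,-2,0],"turn":[0,0,0]},{"travel":[0,-3,0],"turn":[0,0,0]},{"travel":[-3,-2,-1],"turn":[0,0,0]},{"travel":[-3,0,-3],"turn":[0,0,0]}]' >/dev/null
python3 -m crank '[{"travel":[-3,0,-2],"turn":[0,0,0]},{"travel":[-3,0,-1],"turn":[0,0,0]},{"travel":[0,0,0],"turn":[0,0,0]},{"travel":[0,0,0],"turn":[0,0,0]},{"travel":[0,0,0],"turn":[0,0,0]}]' >/dev/null
python3 - <<'E'
from h import *
from workcell import r
import cv2
where()
ims=[]
for n,(y,x) in (("top",(240,370)),("side",(110,330))):
    c=r.read_camera(n); pickle.dump(c,open(n+".pkl","wb")); ims.append(cv2.resize(c["img"][y:y+130,x:x+130,::-1],None,fx=3,fy=3,interpolation=cv2.INTER_CUBIC))
cv2.imwrite("pics/f.png",np.hstack(ims))
for a in(.2,.225,.245): k=knob(G,YAW,a,.185); print(a,(proj("top",k)-[370,240])*3,(proj("side",k)-[330,110])*3+[390,0])
E
```

```text
t 10.9333 gate mm [18.4 27.9 80.8] rpy [-1.7975e+02 -4.0000e-02  9.9920e+01] F [-7.6 -0.9 -2. ] gap 0.005
t 11.1 gate mm [19.1 27.9 80.7] rpy [-1.7968e+02 -5.0000e-02  9.9930e+01] F [-8.8 -0.7 -1.9] gap 0.003
t 11.9333 gate mm [-57.9 -92.2 151.2] rpy [1.7984e+02 7.0000e-02 9.9840e+01] F [ 0.2  1.2 -0.2] gap -0.001
0.2 [[ 94.67260668 195.3677771 ]] [[512.57426847 188.58164764]]
0.225 [[ 93.15071963 187.98839723]] [[506.80230755 189.55099762]]
0.245 [[ 91.92278182 182.13502386]] [[502.20410615 190.40607331]]
```

View pics/f.png

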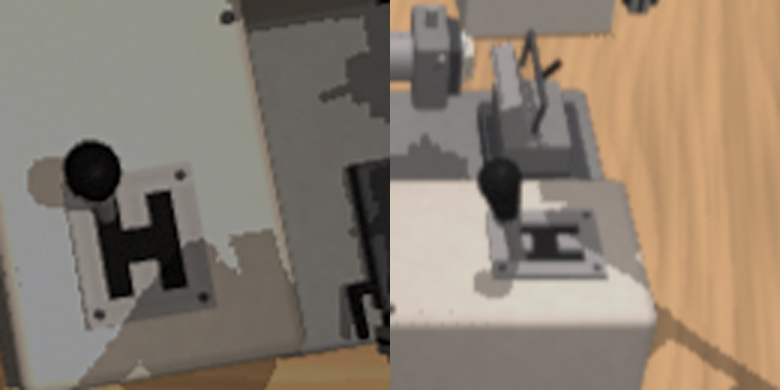

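The lever is at the far end of the left leg: the knob is at (92,170) top and (500,188) side, which matches gimbal ≈ 0.245. The arm is clear.

```bash
python3 -c "
from workcell import r
print(r.hand_in())"
```

```text
the job is handed in; nothing more can be done
None
```

I pushed the feed-change lever with shut fingertips into the coarse-trimming slot, the far end of the left leg. It sits fully home against the far stop, the arm is clear, and I handed the job in at about 12 s with wrist forces under 10 N in every reading.

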